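Set the running clearance of a shaft steady and hold the thumbscrew

TASK

Close the hinged over-arm of the shaft steady by pressing its front tab down until the spring catch snaps over and holds it shut. Then turn the knurled thumbscrew on the arm clockwise until its pad seats on the shaft, and back it off a quarter turn so that the shaft has running clearance. Finish while still gripping the thumbscrew at that setting, so that it cannot creep while a workmate tightens the lock nut; the arm must stay latched, the shaft on its rollers, and the tools and parts around it where they lie.

Things in the scene. Friction and masses are not known exactly. Their poses are not given: they have to be found in the camera images.
- steady: The shaft steady: bolted-down fixture on a dark base plate 176x150x12 mm; origin under its centre, on the bench. z up, -x to the front tab, y along the shaft. Four rollers carry the shaft; hinge fork at x +58; catch fork at x -58: cheeks 90 mm high, outer faces y +-29 (plungers to +-38) with two sprung balls that catch the arm.
- over_arm (a joint): Over-arm angle, rad: 0 shut and latched, + free end up (max 1.3). Aluminium bar 30 wide, 12 mm thick, mid-plane 88 mm above the bench when shut. Starts part open; its stiff hinge stays where left (1 to 3 N at the tab moves it). Below 0.09 rad the catch resists: 8 to 12 N down on the tab passes it at 0.045, then the arm snaps to a hard stop at 0.
- over_arm_hinge (a point): Point on the hinge axis of the arm, mid-width, 88 mm above the bench. The hinge axis is the fixture's y axis (level); the arm runs from here towards the fixture's -x.
- tab_top (a point): Centre of the top face of the front tab, the free end of the over-arm: flat ribbed pad 30x30 mm, 12 mm thick, standing out in front of the catch fork. 149 mm from the hinge axis along the arm and 6 mm above the arm's mid-plane (94 mm above the bench when shut). Press down here.
- thumbscrew (a joint): Angle of the thumbscrew, rad: 0 = pad seated on the shaft (hard stop), positive = backed off counter-clockwise seen from above (right-hand thread, rises 2 mm a turn). It starts 2.0 to 2.9 rad off its seat. It turns stiffly with about 0.05 N m and stays where it is left.
- shaft_center (a point): Centre of the loose hollow steel shaft that lies on the four rollers: tube 29 mm in diameter, 278 mm long with collars 45 mm in diameter at its ends; its axis is 50 mm above the bench, along the fixture's y. Not to be handled.
- spanner: Bystander: open-ended combination spanner 194 mm long, 36 mm wide, 9 mm thick, lying flat; origin under its middle.
- bearing: Bystander: ball bearing, 62 mm in diameter, 18 mm high, lying flat; origin under its centre.
- marker: Bystander: paint marker pen, 131 mm long, 15 mm thick, lying; origin under its middle.
- knob_center (a point): Knurled dark steel head of the thumbscrew: round, 36 mm diameter, 28 mm high, a screwdriver slot across the top (its x axis); this point is the head's centre, z = screw axis. Arm shut: upright, centre 136 mm above the bench (plus up to 1 mm lift), straight above the fixture's origin; 24 mm of stem and lock nut (18 mm wide) between head and arm.

How it is judged:
By the outcome, as a careful person would: the job done as asked, in the order asked, and still so for the second after the job is handed in, while the arm keeps its last pose, push and grip.
It also fails if it takes over 58 s, if anything falls off the work surface, if the arm or the gripper's body presses on something with over 40 N, if the wrist force passes 120 N, or if a joint passes its speed limit or range.

ROBOT

A 7-joint arm with a two-finger parallel gripper is mounted at the origin on a cart in front of the work surface, level with it; the furniture and walls round the work are solid. World frame = base frame: x ahead of the robot, y to its left, z up, the work surface at z = 0. Lengths are in mm, angles in rad, forces in N, time in s.
With the tool pointing down it reaches from about 350 to 900 mm from the base axis. Payload 7.2 kg.
Tool frame: the origin (TCP) lies on the centre line of the jaws, within the pads' length; the fingertips stand 8 mm ahead of it and the grasp point (between the pads) lies 11 mm behind it; z points along the fingers, y is the line along which they close (so a half turn about z gives the same grasp; the last joint's range is limited). The gripper opens to 88 mm and grips with 3 to 60 N. Pads are 20 mm wide; open, the fingers measure 115 mm over their backs; the gripper's body (75 mm by 178 mm) begins 61 mm behind the grasp point.
Start: joints at [1.048, 0.411, -0.013, 1.596, 0.006, 1.134, -0.082], TCP at [274.541, -561.477, 230.653] pointing down, gripper open.
Joint ranges: [-2.95, 2.95], [-0.29, 1.99], [-1.47, 1.44], [0.14, 2.54], [-1.03, 4.17], [0.13, 1.85], [-2.86, 2.86]. Speed limits (rad/s): [2.39, 2.39, 3.01, 3.01, 3.14, 3.14, 3.14].

INTERFACE

Orientations are given as a unit quaternion [w, x, y, z].
In Python, from station import monitor, viewer, ticket gives the robot as it stands. The module is installed in compiled form; this text tells all that it offers.
- The arm moves only by the shell command python3 -m pendant 'ROWS' [FORCE]. ROWS is JSON, a list of rows, each a list of 5 numbers: the shift along the world's x, y, z as a fraction of full scale, then the turn about the world's z as a fraction of full scale, then the opening in per cent of the stroke, from 0 (shut) to 100 (fully open). A call has 1 to 12 rows; each row shifts and turns the commanded pose from where the row before left it; what a row does not reach is not made up. Full scale, the value 1, is 0.03 m for a shift and 0.12 rad for a turn. A row lasts 1/12 s, in which the tool goes at most 41.7 mm and 7.16 degrees, less where a joint would pass 70% of its speed; a pose out of reach is approached as far as the arm can. A call with a number of a shift or a turn outside -1 to 1 is refused whole. A call with a gripper value outside its range is refused whole. The fingers move at their own pace and stop on an object; FORCE is the grip in N (left out, the last holds). Time passes only in rows, so rows that do not move let the fingers close. It gives the time, the measured TCP pose, the force, the opening and the grip force at its end, in the units of the state.
- monitor.get_state(): the state, without advancing time (a new reading comes with each control period).
- viewer.snapshot(name): name is "scene" or "side" or "wrist"; returns the picture (400x640x3 uint8, red, green, blue); there is no depth.
- viewer.get_calibration(name): a dict with "mtx" (3x3 intrinsics, pixels), "xyz" and "orientation" of the camera in the world. Camera axes: x right, y up, looking along -z (the intrinsics and any distortion apply to the point x, -y, -z); pixel columns grow to the right and rows downward; lengths in mm; the calibration is good to about 2 mm. A picture is of the moment at which its call begins: read the wrist's pose just before it. get_calibration takes no time and is no camera call; for the wrist camera it gives the pose at the moment of the call.
- ticket.job_done(): hands the job in; it is judged then, once.
The state is a dict: "time_s": time; "q": joint angles; "joint_velocities": joint speeds; "effort": joint torques, N m; "eef_pos": TCP position; "ee_rot": TCP orientation; "wrist_force": force on the tool from outside, world axes, zero at the start; "ft_torque": the same for the moment, N m; "gripper_width": finger opening in mm; "grip_force": force on a finger pad.
Only numpy, scipy, OpenCV 4.12 (cv2) and the standard library are available. Lean on these libraries where they do the work, as an engineer would, in place of code of your own. Each camera call takes 0.05 s, during which the arm holds its last target. There are 200 camera calls.

## Working session

There is one attempt and no reset: what is moved stays moved. The work goes in short steps, Python scripts to look and compute and a shell command to move; the robot and the scene stay as the last step left them, time stands still between calls to the robot, and variables do not carry over. Pictures are saved under pics/ and viewed, at most 10 in all, crops included, and the job is handed in when it is done.

```bash
mkdir -p pics
cat > h.py <<'E'
import numpy as np, cv2
from scipy.spatial.transform import Rotation as R
from station import monitor, viewer, ticket
def cal(n):
    c=viewer.get_calibration(n); o=c["orientation"]
    M=R.from_quat([o[1],o[2],o[3],o[0]]).as_matrix()
    return np.array(c["mtx"]),np.array(c["xyz"]),M,c
def ray(n,u,v,C=None):
    K,p,M,c=C or cal(n)
    d=np.linalg.solve(K,[u,v,1]); return p,M@np.array([d[0],-d[1],-d[2]])
def atz(n,u,v,z,C=None):
    p,d=ray(n,u,v,C); return p+d*(z-p[2])/d[2]
def proj(n,P,C=None):
    K,p,M,c=C or cal(n)
    q=(np.atleast_2d(P)-p)@M; q=q*[1,-1,-1]; q=q@K.T; return q[:,:2]/q[:,2:]
def snap(n,f):
    im=viewer.snapshot(n); cv2.imwrite("pics/"+f,im[:,:,::-1]); return im
E
python3 - <<'E'
from h import *
a=snap("scene","s1.png");b=snap("side","d1.png")
for n in("scene","side","wrist"):
    c=cal(n);print(n,{k:np.round(v,3).tolist() if not isinstance(v,(str,dict)) else v for k,v in c[3].items()})
s=monitor.get_state();print({k:np.round(v,3).tolist() for k,v in s.items()})
E
```

```text
scene {'mtx': [[407.657, 0.0, 316.054], [0.0, 407.657, 200.699], [0.0, 0.0, 1.0]], 'xyz': [123.792, 308.197, 805.381], 'orientation': [-0.353, -0.135, 0.349, 0.858]}
side {'mtx': [[451.196, 0.0, 312.333], [0.0, 451.196, 192.809], [0.0, 0.0, 1.0]], 'xyz': [159.299, -833.676, 616.965], 'orientation': [0.836, 0.463, -0.133, -0.261]}
wrist {'mtx': [[324.096, 0.0, 321.988], [0.0, 324.096, 200.52], [0.0, 0.0, 1.0]], 'xyz': [339.188, -528.458, 385.33], 'orientation': [0.841, -0.113, 0.071, -0.524]}
{'time_s': 0.1, 'q': [1.048, 0.412, -0.013, 1.597, 0.006, 1.134, -0.082], 'joint_velocities': [0.001, -0.001, -0.0, -0.003, 0.001, -0.001, -0.001], 'effort': [0.002, -58.91, 0.643, -29.171, -0.054, 0.015, 0.0], 'eef_pos': [274.308, -561.082, 229.88], 'ee_rot': [-0.001, 0.974, 0.225, -0.0], 'wrist_force': [-0.185, 0.645, 0.551], 'ft_torque': [0.007, 0.005, 0.02], 'grip_force': 0.0, 'gripper_width': 87.914}
```

View pics/s1.png

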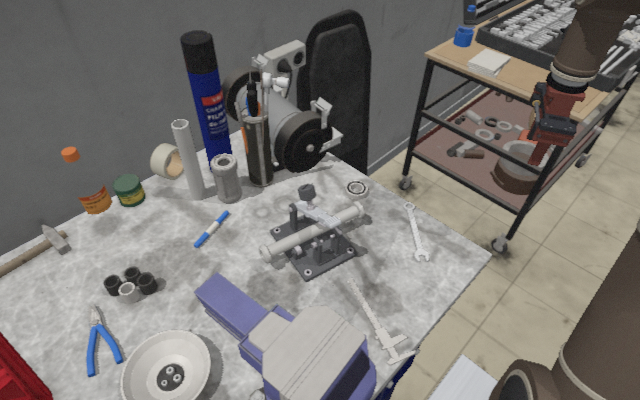

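View pics/d1.png

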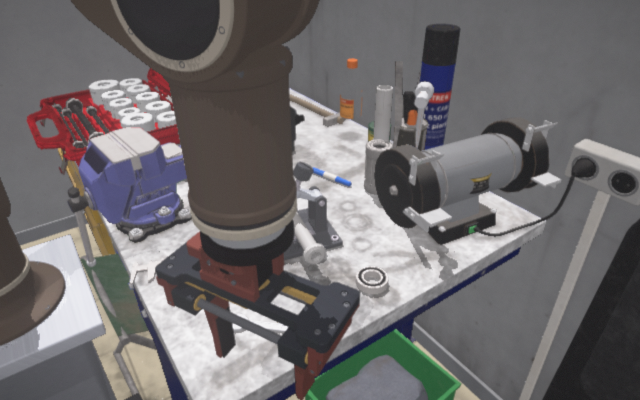

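The scene view has the steady at about (315,235), the knob at (307,191), the bearing at (357,188), the spanner at (417,232) and the marker at (212,229). The side view is mostly blocked by the robot. I'll enlarge the steady.

Run:
```python
from h import *
a=cv2.imread("pics/s1.png")[170:290,245:395]
cv2.imwrite("pics/s1c.png",cv2.resize(a,None,fx=5,fy=5,interpolation=cv2.INTER_CUBIC))
for u,v in((315,240),(307,191),(357,190),(417,232),(212,229)):print(atz("scene",u,v,0).round())
```

```text
[ 564. -154.    0.]
[ 702. -263.    0.]
[ 606. -366.    0.]
[ 397. -358.    0.]
[775.   7.   0.]
```

View pics/s1c.png

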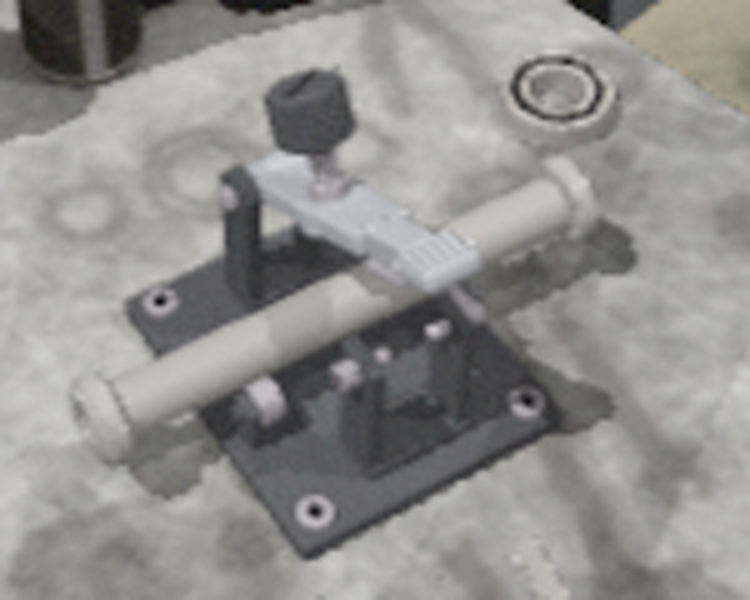

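The crop shows the plate corners at (128,305), (308,552) and (558,412). The shaft collars are at (100,415) and (568,200), the tab top at (435,250), and the knob at (311,110). The arm is part open.

Run:
```python
from h import *
f=lambda u,v:(245+(u+.5)/5-.5,170+(v+.5)/5-.5)
L,F,Rr=[atz("scene",*f(*p),12) for p in((128,305),(308,554),(558,412))]
print(L,F,Rr,np.linalg.norm(F-L),np.linalg.norm(Rr-F))
c=(L+Rr)/2; y=F-Rr; x=L-F
# F=( -x, +/-y )
print("centre",c,"yaw from x",np.degrees(np.arctan2(x[1],x[0])),"y dir",np.degrees(np.arctan2(y[1],y[0])))
A,B=[atz("scene",*f(*p),50) for p in((100,418),(570,200))]
print("shaft",A,B,(A+B)/2,np.linalg.norm(A-B),np.degrees(np.arctan2(*(A-B)[1::-1])))
# fit pose + arm angle
from scipy.optimize import least_squares
px=np.array([f(*p) for p in((128,305),(308,554),(558,412),(100,418),(570,200),(437,252),(311,113))])
C=cal("scene")
def mod(t):
    x0,y0,w,th=t
    a=lambda s,h:(58-s*np.cos(th)-h*np.sin(th)*-1*1.0 ,0,88+s*np.sin(th)+h*np.cos(th))
    P=np.array([(88,75,12),(-88,75,12),(-88,-75,12),(0,139,50),(0,-139,50),a(149,6),a(58,48.5)])
    c,s=np.cos(w),np.sin(w)
    return np.c_[x0+c*P[:,0]-s*P[:,1],y0+s*P[:,0]+c*P[:,1],P[:,2]]
r=least_squares(lambda t:(proj("scene",mod(t),C)-px).ravel(),[c[0],c[1],np.arctan2(x[1],x[0]),.4])
print(r.x,np.degrees(r.x[2]));print(r.fun.reshape(-1,2).round(1));print(mod(r.x).round())
```

```text
[658.22535373 -88.96872899  12.        ] [489.83564858 -50.01110396  12.        ] [ 461.36327896 -191.49662755   12.        ] 172.83746511225982 144.32196373969788
centre [ 559.79431634 -140.23267827   12.        ] yaw from x -13.026421259164241 y dir 78.62183858777803
shaft [591.1616327  -16.78726522  50.        ] [ 527.18711278 -272.96361069   50.        ] [ 559.17437274 -144.87543795   50.        ] 264.0436690751957 75.97840129103939
[ 5.59829771e+02 -1.43238510e+02 -2.29564245e-01  4.59539058e-01] -13.15306236558375
[[-0.8 -1.2]
 [-0.4 -0.4]
 [ 2.6 -0.1]
 [-3.1  2.2]
 [ 1.1 -1.4]
 [ 0.2 -0.1]
 [ 0.4 -0.2]]
[[ 663.  -90.   12.]
 [ 491.  -50.   12.]
 [ 457. -196.   12.]
 [ 591.   -8.   50.]
 [ 528. -279.   50.]
 [ 489. -127.  159.]
 [ 587. -150.  157.]]
```

Run:
```python
from h import *
for z in(100,150,200):print(z,[atz("scene",u,v,z).round().tolist()[:2] for u,v in((330,310),(268,375),(375,385),(220,275),(270,315))],[atz("side",u,v,z).round().tolist()[:2] for u,v in((130,150),(90,140),(150,130),(170,175),(125,225))])
```

```text
100 [[370.0, 4.0], [362.0, 167.0], [222.0, 52.0], [583.0, 105.0], [443.0, 92.0]] [[345.0, 291.0], [273.0, 417.0], [425.0, 384.0], [385.0, 104.0], [246.0, -35.0]]
150 [[353.0, 26.0], [345.0, 177.0], [215.0, 70.0], [550.0, 119.0], [421.0, 107.0]] [[327.0, 182.0], [262.0, 296.0], [399.0, 266.0], [363.0, 13.0], [238.0, -113.0]]
200 [[335.0, 47.0], [328.0, 187.0], [208.0, 89.0], [518.0, 133.0], [398.0, 122.0]] [[309.0, 74.0], [251.0, 175.0], [373.0, 149.0], [341.0, -77.0], [230.0, -190.0]]
```

```bash
python3 -m pendant '[[0.3,0.6,0,0.9,0],[0.3,0.7,0,1,0],[0.3,0.7,0,1,0],[0.3,0.7,0,1,0],[0.3,0.7,0,1,0],[0.3,0.7,0,1,0],[0.3,0.7,0,1,0],[0.3,0.7,0,1,0],[0.3,0.7,0,1,0],[0.3,0.7,0,1,0],[0.3,0.7,0,1,0],[0.3,0.7,0,1,0]]' 20; python3 -m pendant '[[0.3,0.6,0,1,0],[0.3,0.6,0,1,0],[0.3,0.6,0,1,0],[0.3,0.6,0,1,0],[0.3,0.6,0,1,0],[0.3,0.6,0,1,0],[0.3,0.6,0,1,0],[0.3,0.6,0,1,0],[0.3,0.3,0,0.6,0],[0,0,0,0,0],[0,0,0,0,0]]'
python3 - <<'E'
from h import *
snap("wrist","w1.png");snap("scene","s2.png")
s=monitor.get_state();print({k:np.round(s[k],3).tolist() for k in("q","eef_pos","ee_rot","wrist_force")})
print(R.from_quat(np.roll(s["ee_rot"],-1)).as_matrix().round(2))
C=cal("wrist");print(proj("wrist",[[489,-127,159],[587,-150,157],[s["eef_pos"][0],s["eef_pos"][1],159]],C))
E
```

```text
time_s: 1.1
eef_pos: [382.6, -311.3, 230.4]
ee_rot: [-0.0, 0.586, 0.81, -0.0]
wrist_force: [-0.1, -0.0, 0.3]
gripper_width: 11.0
grip_force: 0.0
time_s: 2.02
eef_pos: [463.4, -159.3, 230.3]
ee_rot: [-0.0, 0.114, 0.994, 0.0]
wrist_force: [-0.5, 0.3, -0.2]
gripper_width: 0.7
grip_force: 0.0
{'q': [0.785, 0.244, -0.644, 1.882, 0.166, 1.07, 1.416], 'eef_pos': [462.797, -160.493, 230.349], 'ee_rot': [-0.0, 0.115, 0.993, -0.0], 'wrist_force': [-0.351, -0.535, -0.037]}
[[-0.97  0.23 -0.  ]
 [ 0.23  0.97 -0.  ]
 [ 0.   -0.   -1.  ]]
[[372.41969066 237.10598319]
 [367.06734421 348.91950921]
 [320.81926141 214.27539621]]
```

View pics/w1.png

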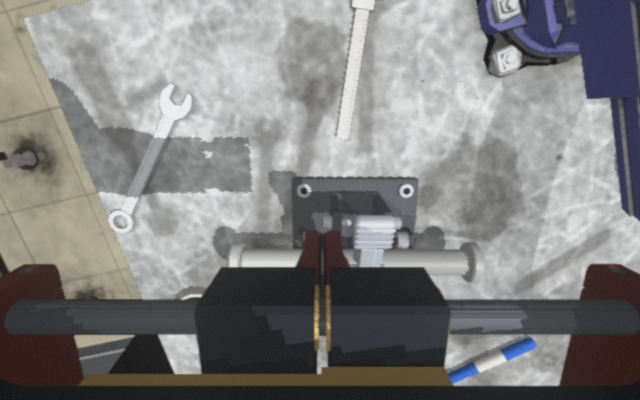

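The wrist view has the tab at (377,233) against a predicted (372,237), so the fit is good to about 3 mm. Next I'll go above the tab and push it down along its arc.

```bash
python3 -m pendant '[[0.2,0.3,-0.2,0,0],[0.2,0.3,-0.5,0,0],[0.2,0.3,-0.5,0,0],[0.2,0.3,-0.5,0,0],[0,0,-0.2,0,0],[0,0,-0.2,0,0]]'; python3 -m pendant '[[-0.08,0.02,-0.18,0,0],[-0.08,0.02,-0.18,0,0],[-0.08,0.02,-0.18,0,0],[-0.08,0.02,-0.18,0,0],[-0.05,0.01,-0.18,0,0],[-0.05,0.01,-0.18,0,0],[-0.05,0.01,-0.18,0,0],[-0.04,0.01,-0.18,0,0]]'
```

```text
time_s: 2.62
eef_pos: [487.0, -124.0, 167.1]
ee_rot: [-0.001, 0.114, 0.994, -0.0]
wrist_force: [-0.6, -0.1, 1.4]
gripper_width: 0.7
grip_force: 0.7
time_s: 3.28
eef_pos: [472.0, -120.0, 124.0]
ee_rot: [0.0, 0.113, 0.994, -0.0]
wrist_force: [0.7, -1.0, 0.6]
gripper_width: 0.6
grip_force: 0.6
```

```bash
python3 -m pendant '[[-0.02,0,-0.18,0,0],[0,0,-0.18,0,0],[0,0,-0.12,0,0],[0,0,-0.1,0,0]]';python3 -m pendant '[[0,0,-0.08,0,0],[0,0,-0.08,0,0],[0,0,-0.05,0,0]]'
python3 - <<'E'
from h import *
snap("scene","s3.png")
C=cal("scene");a=cv2.imread("pics/s3.png")[150:290,225:415]
cv2.imwrite("pics/s3c.png",cv2.resize(a,None,fx=4,fy=4,interpolation=cv2.INTER_CUBIC))
E
```

```text
time_s: 3.62
eef_pos: [470.8, -119.6, 106.4]
ee_rot: [-0.001, 0.113, 0.994, -0.0]
wrist_force: [-1.4, 0.2, 2.5]
gripper_width: 0.3
grip_force: 0.9
time_s: 3.87
eef_pos: [471.6, -119.7, 101.5]
ee_rot: [-0.0, 0.113, 0.994, -0.0]
wrist_force: [-10.8, 1.9, 32.3]
gripper_width: 0.6
grip_force: 15.8
```

View pics/s3c.png

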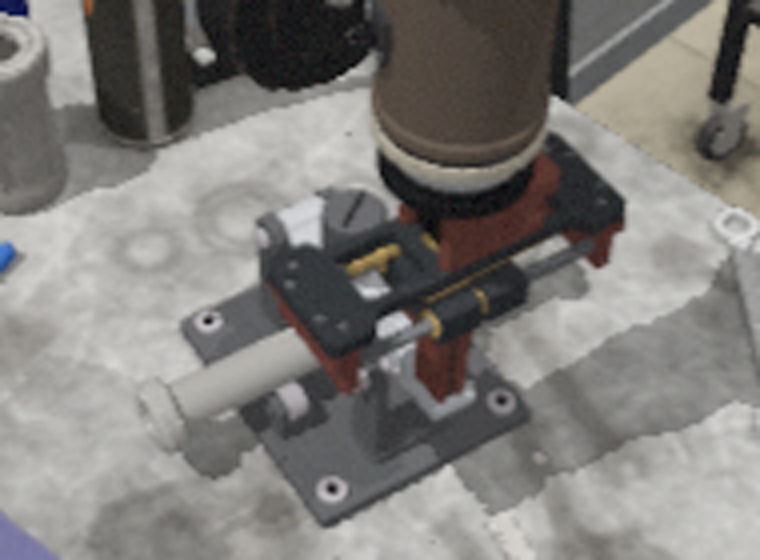

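The arm is shut: the tips are at 93.5 mm with 32 N against the stop. The knob now stands upright. I'll lift, open the fingers and go above the knob.

```bash
python3 -m pendant '[[0,0,0.3,0,0],[0,0,1,0,0],[0,0,1,0,0],[0,0,1,0,40],[0.2,0,0,0,70],[0.4,-0.1,0,0,70],[0,0,0,0,70],[0,0,0,0,70]]'
python3 - <<'E'
from h import *
C=cal("wrist");snap("wrist","w2.png")
s=monitor.get_state();print(s["eef_pos"],s["gripper_width"],s["q"])
print(proj("wrist",[[471.4,-122.5,94],[560,-143,150.5]],C))
E
```

```text
time_s: 4.58
eef_pos: [489.6, -122.8, 199.2]
ee_rot: [-0.0, 0.113, 0.994, 0.0]
wrist_force: [-0.3, 0.1, -0.3]
gripper_width: 30.3
grip_force: 0.0
[ 489.0670845  -122.61354977  198.99207094] 34.49571829391961 [ 0.69216299  0.31007228 -0.65592982  1.88851056  0.21987318  1.01673556
  1.28664716]
[[316.25005808 181.05711305]
 [315.28012105 319.901359  ]]
```

View pics/w2.png

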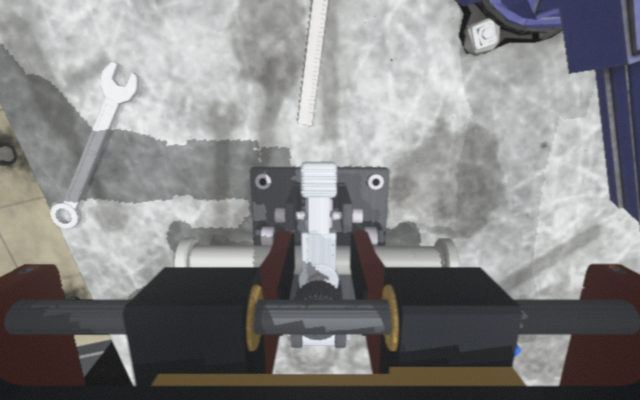

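The wrist view has the tab at (319,178), base-plate holes at (264,181) and (376,181), and the knob beneath the finger gap at about (319,295). I'll use these for a fine correction.

Run:
```python
from h import *
C=cal("wrist")
im=cv2.imread("pics/w2.png")
T=atz("wrist",319,178,94,C);H=[atz("wrist",u,181,12,C) for u in(264,376)];m=(H[0]+H[1])/2
S=[atz("wrist",u,255,50,C) for u in(186,446)]
w=np.radians(-13.15);ex=np.array([np.cos(w),np.sin(w)]);ey=np.array([-ex[1],ex[0]])
p=monitor.get_state()["eef_pos"]
print(T,m,S,np.degrees(np.arctan2(*(H[0]-H[1])[:2])),np.linalg.norm(H[0]-H[1]))
for q in(T,m,(S[0]+S[1])/2):print("fixture-y coordinate",q[:2]@ey,"x",q[:2]@ex)
print("tcp",p[:2]@ey,p[:2]@ex, "centre",np.array([560,-143])@ey,np.array([560,-143])@ex)
```

```text
[ 468.8006372  -119.55823237   94.        ] [ 487.8766225  -123.73183273   12.        ] [array([ 524.64169183, -272.34357873,   50.        ]), array([583.95717342, -13.82457555,  50.        ])] -167.06289427752793 120.67799307336962
fixture-y coordinate -9.770457198181882 x 483.70729427443126
fixture-y coordinate -9.494807526301951 x 503.2325643693471
fixture-y coordinate -13.22832624559564 x 572.3162810215098
tcp -8.135016894447086 504.1373991566894 centre -11.849568014560889 577.848239365552
```

```bash
python3 -m pendant '[[0.5,-0.1,0,0,75],[0.6,-0.2,0,0,75],[0.6,-0.16,0,0,75],[0.6,-0.16,0,0,75],[0,0,-0.4,0,75],[0,0,-0.5,0,75],[0,0,-0.5,0,75],[0,0,-0.5,0,75],[0,0,-0.5,0,75],[0,0,0,0,75]]'; python3 -m pendant '[[0,0,0,0,40],[0,0,0,0,38],[0,0,0,0,30],[0,0,0,0,30],[0,0,0,0,30],[0,0,0,0,30]]' 15
python3 - <<'E'
from h import *
s=monitor.get_state();print({k:np.round(s[k],3).tolist() for k in("q","eef_pos","wrist_force","ft_torque","gripper_width","grip_force")})
E
```

```text
time_s: 5.47
eef_pos: [555.4, -140.9, 124.0]
ee_rot: [-0.003, 0.113, 0.994, 0.0]
wrist_force: [-0.3, 0.8, 0.5]
gripper_width: 66.0
grip_force: 0.0
time_s: 5.97
eef_pos: [559.0, -141.9, 128.5]
ee_rot: [0.001, 0.113, 0.994, -0.0]
wrist_force: [-1.2, -1.2, 3.3]
gripper_width: 35.1
grip_force: 15.0
{'q': [0.605, 0.507, -0.592, 1.794, 0.343, 0.942, 1.211], 'eef_pos': [558.957, -141.871, 128.515], 'wrist_force': [-1.156, -1.223, 3.299], 'ft_torque': [-0.212, 0.086, 0.033], 'gripper_width': 35.106, 'grip_force': 15.0}
```

```bash
cat > st.py <<'E'
from h import *
s=monitor.get_state();M=R.from_quat(np.roll(s["ee_rot"],-1)).as_matrix()
print("t",s["time_s"],"yaw",np.arctan2(M[1,1],M[0,1]).round(4),{k:np.round(s[k],3).tolist() for k in("q","eef_pos","wrist_force","ft_torque","gripper_width","grip_force")})
E
python3 st.py; python3 -m pendant '[[0,0,0,-0.5,30],[0,0,-0.001,-1,30],[0,0,-0.001,-1,30],[0,0,-0.001,-1,30],[0,0,-0.001,-1,30],[0,0,-0.001,-1,30],[0,0,-0.001,-0.5,30]]' 20 >/dev/null; python3 st.py;  python3 -m pendant '[[0,0,-0.001,-0.8,30],[0,0,-0.001,-1,30],[0,0,-0.001,-1,30],[0,0,-0.001,-1,30],[0,0,-0.001,-1,30],[0,0,-0.001,-1,30],[0,0,-0.001,-0.5,30]]' >/dev/null; python3 st.py
```

```text
t 5.9667 yaw 1.3438 {'q': [0.605, 0.507, -0.592, 1.794, 0.343, 0.942, 1.211], 'eef_pos': [558.957, -141.871, 128.515], 'wrist_force': [-1.156, -1.223, 3.299], 'ft_torque': [-0.212, 0.086, 0.033], 'gripper_width': 35.106, 'grip_force': 15.0}
t 6.55 yaw 0.6177 {'q': [0.482, 0.474, -0.423, 1.803, 0.239, 0.913, 0.572], 'eef_pos': [559.54, -141.137, 128.32], 'wrist_force': [1.373, 1.126, 2.076], 'ft_torque': [0.149, -0.416, 0.088], 'gripper_width': 35.372, 'grip_force': 19.999}
t 7.1333 yaw -0.138 {'q': [0.352, 0.452, -0.249, 1.811, 0.138, 0.892, -0.097], 'eef_pos': [560.501, -141.039, 128.165], 'wrist_force': [3.386, 0.586, -2.687], 'ft_torque': [-0.001, -1.121, 0.035], 'gripper_width': 35.471, 'grip_force': 19.999}
```

```bash
python3 -m pendant '[[0.03,0,-0.001,-1,30],[0.02,0,-0.001,-1,30],[0,0,-0.001,-1,30],[0,0,-0.001,-0.8,30],[0,0,0,0,30]]' >/dev/null; python3 st.py; for i in 1; do :; done
python3 -m pendant '[[0,0,-0.001,-0.5,30],[0,0,0,-0.5,30]]' |grep -v zzz >/dev/null; python3 st.py; python3 -m pendant '[[0,0,-0.001,-0.5,30],[0,0,0,-0.5,30]]' >/dev/null; python3 st.py; python3 -m pendant '[[0,0,-0.001,-0.5,30],[0,0,0,-0.5,30]]' >/dev/null; python3 st.py
```

```text
t 7.55 yaw -0.5918 {'q': [0.272, 0.445, -0.144, 1.814, 0.08, 0.886, -0.5], 'eef_pos': [561.241, -141.294, 127.944], 'wrist_force': [2.079, -0.249, 1.199], 'ft_torque': [-0.084, -0.684, -0.03], 'gripper_width': 35.972, 'grip_force': 20.001}
t 7.7167 yaw -0.7064 {'q': [0.253, 0.444, -0.118, 1.815, 0.065, 0.884, -0.601], 'eef_pos': [561.334, -141.44, 127.899], 'wrist_force': [1.934, -0.275, 1.407], 'ft_torque': [-0.178, -0.687, 0.083], 'gripper_width': 35.437, 'grip_force': 19.998}
t 7.8833 yaw -0.8268 {'q': [0.232, 0.442, -0.09, 1.817, 0.05, 0.882, -0.708], 'eef_pos': [561.43, -141.586, 127.882], 'wrist_force': [1.911, -0.296, 1.471], 'ft_torque': [-0.278, -0.837, 0.063], 'gripper_width': 35.731, 'grip_force': 19.998}
t 8.05 yaw -0.9457 {'q': [0.211, 0.441, -0.062, 1.818, 0.035, 0.88, -0.813], 'eef_pos': [561.601, -141.439, 127.92], 'wrist_force': [2.555, -1.529, 1.158], 'ft_torque': [-0.392, -0.594, 0.563], 'gripper_width': 35.54, 'grip_force': 20.012}
```

```bash
python3 -m pendant '[[0,0,0,0.5,30],[0,0,0,0.5,30],[0,0,0,0,30]]' 20 >/dev/null; python3 st.py; python3 -m pendant '[[0,0,0,-0.5,30],[0,0,0,0,30]]' >/dev/null; python3 st.py; python3 -m pendant '[[0,0,0,-0.2,30],[0,0,0,0,30]]' >/dev/null; python3 st.py; python3 -m pendant '[[0,0,0,-0.1,30],[0,0,0,0,30]]' >/dev/null; python3 st.py;  python3 -m pendant '[[0,0,0,-0.1,30],[0,0,0,0,30]]' >/dev/null; python3 st.py
```

```text
t 8.3 yaw -0.8219 {'q': [0.233, 0.442, -0.091, 1.817, 0.05, 0.882, -0.703], 'eef_pos': [561.287, -141.502, 127.887], 'wrist_force': [2.313, -0.468, 3.137], 'ft_torque': [-0.142, -0.676, 0.004], 'gripper_width': 35.689, 'grip_force': 20.0}
t 8.4667 yaw -0.8902 {'q': [0.221, 0.442, -0.075, 1.817, 0.042, 0.882, -0.764], 'eef_pos': [561.268, -141.599, 127.841], 'wrist_force': [3.264, -0.854, 2.426], 'ft_torque': [-0.111, -0.909, -0.052], 'gripper_width': 35.686, 'grip_force': 20.002}
t 8.6333 yaw -0.9124 {'q': [0.217, 0.441, -0.07, 1.818, 0.039, 0.881, -0.783], 'eef_pos': [561.248, -141.624, 127.821], 'wrist_force': [4.771, -0.714, 4.109], 'ft_torque': [-0.242, -1.121, 0.033], 'gripper_width': 35.405, 'grip_force': 20.001}
t 8.8 yaw -0.924 {'q': [0.215, 0.441, -0.067, 1.818, 0.037, 0.881, -0.794], 'eef_pos': [561.202, -141.604, 127.792], 'wrist_force': [5.049, -1.276, 4.89], 'ft_torque': [-0.295, -1.217, -0.049], 'gripper_width': 35.468, 'grip_force': 20.001}
t 8.9667 yaw -0.9357 {'q': [0.212, 0.441, -0.064, 1.818, 0.036, 0.881, -0.804], 'eef_pos': [561.23, -141.624, 127.787], 'wrist_force': [5.794, -1.317, 4.222], 'ft_torque': [-0.34, -1.279, 0.218], 'gripper_width': 35.25, 'grip_force': 20.001}
```

```bash
for k in 1 2; do :; done; python3 -m pendant '[[0,0,0,-0.1,30],[0,0,0,0,30]]' >/dev/null; python3 st.py;  python3 -m pendant '[[0,0,0,-0.1,30],[0,0,0,0,30]]' >/dev/null; python3 st.py; python3 -m pendant '[[0,0,0,-0.1,30],[0,0,0,0,30]]' >/dev/null; python3 st.py
```

```text
t 9.1333 yaw -0.9473 {'q': [0.21, 0.441, -0.062, 1.818, 0.035, 0.881, -0.815], 'eef_pos': [561.237, -141.67, 127.807], 'wrist_force': [6.157, -1.197, 4.682], 'ft_torque': [-0.322, -1.225, 0.393], 'gripper_width': 35.236, 'grip_force': 20.001}
t 9.3 yaw -0.959 {'q': [0.208, 0.441, -0.059, 1.818, 0.033, 0.881, -0.825], 'eef_pos': [561.207, -141.652, 127.807], 'wrist_force': [6.447, -0.512, 4.565], 'ft_torque': [-0.374, -1.157, 0.471], 'gripper_width': 35.454, 'grip_force': 20.0}
t 9.4667 yaw -0.9713 {'q': [0.206, 0.441, -0.056, 1.819, 0.032, 0.881, -0.836], 'eef_pos': [560.995, -141.773, 127.775], 'wrist_force': [5.299, -1.896, 5.648], 'ft_torque': [-0.427, -1.142, 0.416], 'gripper_width': 35.639, 'grip_force': 20.001}
```

The seat shows at yaw −0.93. Torque rises to about 0.45 N m there and then levels off as the grip slips. I'll back off a quarter turn plus the 0.02 rad of wind-up.

```bash
python3 -m pendant '[[0,0,0,0.5,30],[0,0,0.001,1,30],[0,0,0.001,1,30],[0,0,0.001,1,30],[0,0,0.001,1,30],[0,0,0.001,1,30],[0,0,0.001,1,30],[0,0,0.001,1,30]]' >/dev/null; python3 st.py; python3 -m pendant '[[0,0,0.001,1,30],[0,0,0.001,1,30],[0,0,0.001,1,30],[0,0,0.001,1,30],[0,0,0.001,1,30],[0,0,0.001,0.75,30],[0,0,0,0,30],[0,0,0,0,30]]' >/dev/null; python3 st.py
python3 - <<'E'
from h import *
a=snap("scene","s4.png");b=snap("side","d4.png")
A=cv2.resize(a[150:290,225:415],(380,280));B=cv2.resize(b[100:300,180:440],(400,280))
cv2.imwrite("pics/f4.png",np.hstack([A,B])[:,:,::-1])
E
```

```text
t 10.1333 yaw -0.0658 {'q': [0.364, 0.455, -0.265, 1.808, 0.148, 0.897, -0.033], 'eef_pos': [560.374, -141.333, 127.973], 'wrist_force': [1.63, -0.327, 7.444], 'ft_torque': [-0.101, -0.56, -0.038], 'gripper_width': 35.495, 'grip_force': 19.999}
t 10.8 yaw 0.6189 {'q': [0.482, 0.476, -0.423, 1.8, 0.24, 0.917, 0.573], 'eef_pos': [559.695, -141.471, 128.077], 'wrist_force': [0.735, -0.322, 9.697], 'ft_torque': [-0.011, -0.224, 0.057], 'gripper_width': 35.261, 'grip_force': 20.001}
```

View pics/f4.png

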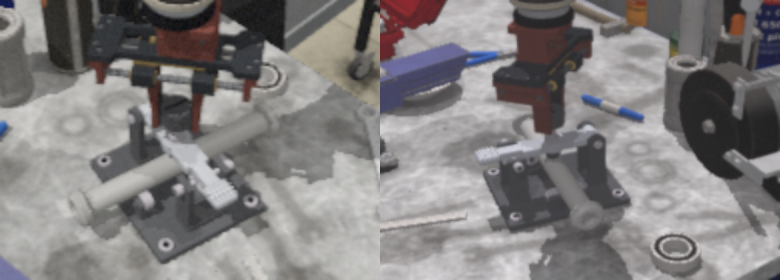

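The over-arm is level between the cheeks, the shaft is on its rollers, and the fingers hold the knob at the backed-off setting. I'm handing in.

```bash
python3 -c "
from station import ticket
print(ticket.job_done())"
```

```text
the job is handed in; nothing more can be done
None
```

I shut the over-arm to its hard stop, seated the thumbscrew and backed it off 1.57 rad (a quarter turn, less any undetected slip in the grip); I handed in at about 11 s, still gripping the knob at 20 N, with arm and shaft in place in the last pictures.

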